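# Rack over the drawer fronts

### The arm

A 7-joint arm with a two-finger parallel gripper is mounted at the origin on a cart in front of the work surface, level with it; the furniture and walls round the work are solid. World frame = base frame: x ahead of the robot, y to its left, z up, the work surface at z = 0. Lengths are in m, angles in rad, forces in N, time in s.
With the tool pointing down it reaches from about 0.425 to 0.925 m from the base axis. Payload 6.8 kg.
Tool frame: the origin (TCP) lies at the very end of the fingers, on their centre line; the grasp point (between the pads) lies 19 mm behind it (r.tcp_to_grasp is the distance from the TCP to the grasp point, in m); z points along the fingers, y is the line along which they close (so a half turn about z gives the same grasp; the last joint's range is limited). The gripper opens to 85 mm and grips with 20 to 120 N. Pads are 22 mm wide; open, the fingers measure 114 mm over their backs; the gripper's body (76 mm by 85 mm) begins 54 mm behind the grasp point. The pads swing forward as they close: fully open they stand 13 mm farther back than shut.
Start: joints at [-1.415, 0.477, 0.022, 1.555, -0.011, 1.109, -0.083], TCP at [0.176, 0.652, 0.231] pointing down, gripper open.
Joint ranges: [-2.96, 2.96], [-0.34, 2.1], [-1.41, 1.46], [0.24, 2.44], [-1.37, 4.51], [0.17, 1.92], [-2.96, 2.96]. Speed limits (rad/s): [2.39, 2.39, 3.14, 3.14, 3.14, 3.14, 3.14].

### API

Orientations are given as a rotation vector (axis times angle).
In Python, from bench import r gives the robot as it stands.
- The arm moves only by the tool step_arm, never from a script. Its argument "moves" is a list of rows, each a list of 7 numbers: the shift along the tool's x, y, z in mm, then the turn, a rotation vector about the tool's x, y, z in rad, then the finger opening in mm, from 0 to 85.4. A call has 1 to 8 rows; each row is the pose to reach, as a shift and turn from the pose commanded when the call began, along the tool's axes at that moment; what a row does not reach only later rows make up. A row lasts 1/10 s, in which the tool goes at most 50 mm and 8.59 degrees, less where a joint would pass 70% of its speed; a pose out of reach is approached as far as the arm can. A call with a gripper value outside its range is refused whole. The fingers move at their own pace and stop on an object; "grip_force" is the grip in N (left out, the last holds). Time passes only in rows, so rows that repeat a pose let the fingers close. It gives the time, the measured TCP pose, the force, the opening and the grip force at its end, in the units of the state.
- r.get_obs(): the state, without advancing time (a new reading comes with each control period).
- r.grab_frame(name): name is "scene" or "top"; returns a dict with "image" (420x560x3 uint8, red, green, blue), "depth" (420x560 float32, m along the optical axis (not along the pixel's ray), 0 where there is no reading), "mtx" (3x3 intrinsics, pixels), "rvec" (rotation vector, rad) and "tvec" (3), from world to camera coordinates, as OpenCV has them. Camera axes: x right, y down, z forward; pixel columns grow to the right and rows downward; lengths in m; the calibration is good to about 2 mm. A picture is of the moment at which its call begins.
- r.hand_in(): hands the job in; it is judged then, once.
The state is a dict: "clock": time; "joints": joint angles; "qvel": joint speeds; "tau": joint torques, N m; "tcp_pos": TCP position; "orientation": TCP orientation; "contact_force": force on the tool from outside, world axes, zero at the start; "moment": the same for the moment, N m; "grip_width": finger opening in m; "gripper_force": force on a finger pad.
Only numpy, scipy, OpenCV 4.12 (cv2) and the standard library are available. Lean on these libraries where they do the work, as an engineer would, in place of code of your own. Each camera call takes 0.05 s, during which the arm holds its last target. There are 200 camera calls.

### The job

The four filled and sanded drawer fronts stand on edge in the drying rack (the one with straight dowels). Move them one by one to the carry rack, each on edge and right down in the cradle that is cut to its own length, between that cradle's end stops, so that the row takes up the carry rack's order. Do not let a front fall over or lie flat, and do not knock the small glue bottle over.

Things in the scene. Friction and masses are not known exactly. Their poses are not given: they have to be found in the camera images.
- mid_90 (a point): Drawer front 90: pine board 90 mm long, 14 thick, 60 high, with one knob hole, on its long edge in the drying rack, between pairs of straight 8 mm dowels (32 mm either side of the rack's middle line, tips 46 mm above the front's lower edge). Fronts stand 66 mm apart, order varies. Point: its very centre; x along its length, y through its thickness, z up.
- seat_90 (a point): Cradle for front 90, fixed on the carry rack: plywood strip, 22 mm high end stops 108 mm apart inside, dowel pairs 32 mm either side of its middle, a V 18 mm wide at the strip and 36 at the tips, 46 mm up. Cradles are 66 mm apart, order varies. Point: where the seated front's centre comes, 30 mm above the strip on which its edge rests; x along cradle, y across slot, z up.
- mid_115 (a point): Drawer front 115: pine board 115 mm long, 14 thick, 60 high, with one knob hole, on its long edge in the drying rack, between pairs of straight 8 mm dowels (32 mm either side of the rack's middle line, tips 46 mm above the front's lower edge). Fronts stand 66 mm apart, order varies. Point: its very centre; x along its length, y through its thickness, z up.
- seat_115 (a point): Cradle for front 115, fixed on the carry rack: plywood strip, 22 mm high end stops 133 mm apart inside, dowel pairs 32 mm either side of its middle, a V 18 mm wide at the strip and 36 at the tips, 46 mm up. Cradles are 66 mm apart, order varies. Point: where the seated front's centre comes, 30 mm above the strip on which its edge rests; x along cradle, y across slot, z up.
- mid_140 (a point): Drawer front 140: pine board 140 mm long, 14 thick, 60 high, with two knob holes, on its long edge in the drying rack, between pairs of straight 8 mm dowels (32 mm either side of the rack's middle line, tips 46 mm above the front's lower edge). Fronts stand 66 mm apart, order varies. Point: its very centre; x along its length, y through its thickness, z up.
- seat_140 (a point): Cradle for front 140, fixed on the carry rack: plywood strip, 22 mm high end stops 158 mm apart inside, dowel pairs 32 mm either side of its middle, a V 18 mm wide at the strip and 36 at the tips, 46 mm up. Cradles are 66 mm apart, order varies. Point: where the seated front's centre comes, 30 mm above the strip on which its edge rests; x along cradle, y across slot, z up.
- mid_165 (a point): Drawer front 165: pine board 165 mm long, 14 thick, 60 high, with two knob holes, on its long edge in the drying rack, between pairs of straight 8 mm dowels (32 mm either side of the rack's middle line, tips 46 mm above the front's lower edge). Fronts stand 66 mm apart, order varies. Point: its very centre; x along its length, y through its thickness, z up.
- seat_165 (a point): Cradle for front 165, fixed on the carry rack: plywood strip, 22 mm high end stops 183 mm apart inside, dowel pairs 32 mm either side of its middle, a V 18 mm wide at the strip and 36 at the tips, 46 mm up. Cradles are 66 mm apart, order varies. Point: where the seated front's centre comes, 30 mm above the strip on which its edge rests; x along cradle, y across slot, z up.
- bottle_mid (a point): A small white glue bottle, 33 mm wide and 100 mm tall, standing on the bench behind the gap between the two racks. The point is half-way up it.
There are look-alikes about, which are no part of the job. What is shaped like the part that bears mid_90 but pink is not meant.

How it is judged:
By the outcome, as a careful person would: the job done as asked, in the order asked, and still so for the second after the job is handed in, with the robot touching nothing.
It also fails if it takes over 134 s, if anything falls off the work surface, if the arm or the gripper's body presses on something with over 40 N, if the wrist force passes 120 N, or if a joint passes its speed limit or range.

## Working session

There is one attempt and no reset: what is moved stays moved. The work goes in short steps, Python scripts to look and compute and a tool call to move; the robot and the scene stay as the last step left them, time stands still between calls to the robot, and variables do not carry over. Pictures are saved under pics/ and viewed, at most 14 in all, crops included, and the job is handed in when it is done.

Besides the shell and the picture viewer there is one more tool, called after "Emit:" as name(argument=value, ...), one argument or row to a line, values as JSON. step_arm: Moves the arm, as the interface text tells. Its arguments: {"type":"object","properties":{"moves":{"type":"array","items":{"type":"array","items":{"type":"number"}}},"grip_force":{"type":"number"}},"required":["moves"]}

```bash
mkdir -p pics; ls; cat > h.py <<'E'
import numpy as np, cv2
from bench import r
def grab(n):
    f=r.grab_frame(n); np.savez(f'{n}.npz',**f); return f
def world(f):
    K,R,t=np.array(f['mtx']),cv2.Rodrigues(np.array(f['rvec'],float))[0],np.array(f['tvec'],float).ravel()
    d=f['depth']; v,u=np.mgrid[:d.shape[0],:d.shape[1]]
    P=np.stack([(u-K[0,2])/K[0,0]*d,(v-K[1,2])/K[1,1]*d,d],-1)
    return (P-t)@R
def save(n,im,s=1):
    cv2.imwrite(f'pics/{n}.png',cv2.resize(im[...,::-1],None,fx=s,fy=s))
E
python3 - <<'E'
from h import *
for n in('top','scene'):
    f=grab(n); save(n,f['image'],1.4)
    R=cv2.Rodrigues(np.array(f['rvec'],float))[0]; print(n,-R.T@np.ravel(f['tvec']),R[2])
print(r.get_obs())
E
```

```text
pics
top [0.32890604 0.00552095 1.31833934] [ 0.17784895  0.00339047 -0.98405196]
scene [-0.24763899 -0.87874848  0.72977568] [ 0.59528983  0.64404526 -0.48045367]
{'clock': 0.1, 'joints': array([-1.41512049,  0.47775536,  0.02234757,  1.55636134, -0.01149924,
        1.10929066, -0.08307608]), 'qvel': array([ 7.63804061e-04, -2.22207711e-03,  1.11454625e-03, -2.85560193e-03,
       -5.60172119e-05, -4.03473300e-04, -1.97664611e-04]), 'tau': array([ 3.38537800e-03, -5.97752059e+01,  1.61296215e+00, -2.81952292e+01,
        1.27424792e-02,  5.10340949e-03, -1.40374044e-05]), 'tcp_pos': array([0.17586507, 0.65112926, 0.2303939 ]), 'orientation': array([-4.13063274e-01, -3.11422178e+00,  2.64474114e-03]), 'contact_force': array([-0.07386996,  0.05594842,  0.23324241]), 'moment': array([0.02087352, 0.0286006 , 0.01832822]), 'gripper_force': 0.0, 'grip_width': 0.08529031092287001}
```

View pics/top.png

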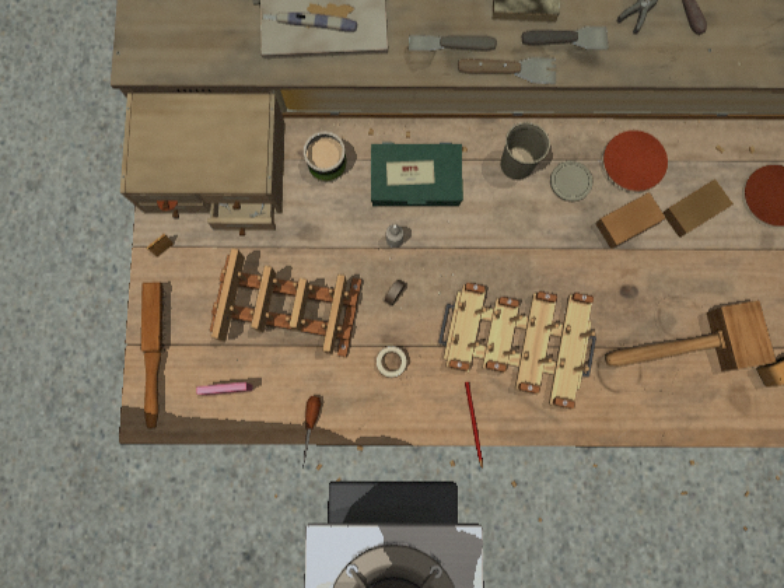

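View pics/scene.png

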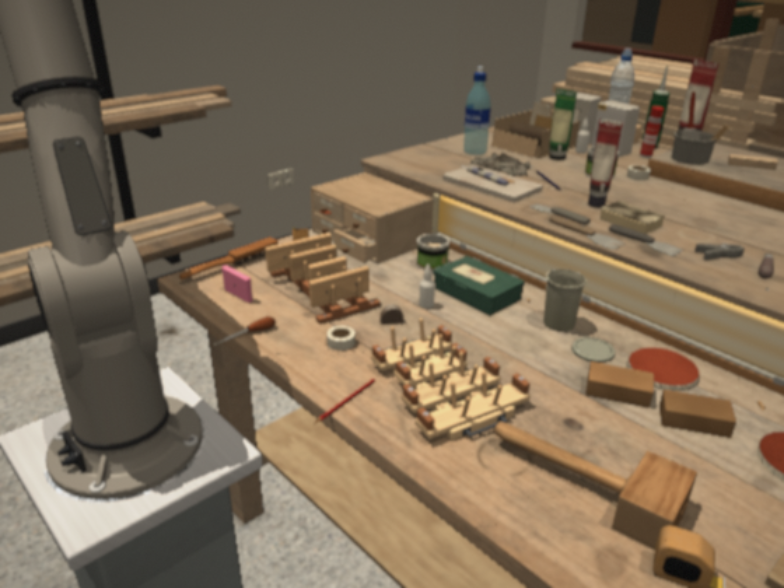

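Top view: drying rack at left (boards around (227,293), (263,298), (299,302), (338,312) in the 784-px view); carry rack at right (cradles around (466,325), (502,333), (538,340), (572,350)); bottle at (396,235). The pink block at (223,388) is the decoy.

```bash
python3 - <<'E'
from h import *
f=dict(np.load('top.npz')); P=world(f); im=f['image']
# height stats
reg=np.zeros(P.shape[:2],bool); reg[165:300,140:270]=1
ok=f['depth']>0
z=P[...,2]
print('bench z',np.median(z[215:240,225:235]), np.percentile(z[reg&ok],[5,50,80,90,95,99]))
m=(reg&ok&(z>0.055)).astype(np.uint8)
n,l,s,c=cv2.connectedComponentsWithStats(m)
for i in range(1,n):
    if s[i,4]<30: continue
    q=P[l==i]; rr=cv2.minAreaRect((q[:,:2]*1000).astype(np.float32)); print('front',s[i],rr,np.median(q[:,2]),q[:,2].max())
reg[:]=0; reg[195:300,310:430]=1
print('carry z',np.histogram(z[reg&ok],bins=np.arange(-0.01,0.1,0.005)))
save('topL',im[165:265,140:270],6); save('topR',im[195:300,310:430],5.5)
b=(ok&(z>0.03)); b[:155]=0;b[182:]=0;b[:,:265]=0;b[:,300:]=0
print('bottle',P[b].mean(0),P[b].min(0),P[b].max(0))
E
```

```text
bench z 0.002492343536422225 [-0.00444964  0.00072812  0.01997921  0.06023532  0.08600991  0.09035941]
front [151 178  23  65 610] ((557.2740478515625, 301.57379150390625), (35.987327575683594, 164.2332000732422), 77.94178009033203) 0.08535953002740684 0.09580743562785676
front [178 190  21  47 411] ((550.6956176757812, 236.14492797851562), (37.762718200683594, 115.30281066894531), 77.01121520996094) 0.08591143894024003 0.09406643542441656
front [230 196  19  57 424] ((523.0676879882812, 108.08921813964844), (34.60663604736328, 140.1367950439453), 79.55810546875) 0.08667695622205601 0.09587443643838547
front [204 199  20  37 313] ((540.6192626953125, 172.1709747314453), (35.81221008300781, 90.01750946044922), 79.68814086914062) 0.0860359631505827 0.09407432195200453
front [140 273  37   9 204] ((390.2336730957031, 307.8914489746094), (14.35569953918457, 90.15895080566406), 5.7902984619140625) 0.059644037991958804 0.0666954544856054
carry z (array([ 242, 3280, 3149,  303,  253,  386,  635, 2354,  915,   84,   92,
        342,  261,   55,   22,   46,   93,   23,    2,    0,    0]), array([-0.01 , -0.005,  0.   ,  0.005,  0.01 ,  0.015,  0.02 ,  0.025,
        0.03 ,  0.035,  0.04 ,  0.045,  0.05 ,  0.055,  0.06 ,  0.065,
        0.07 ,  0.075,  0.08 ,  0.085,  0.09 ,  0.095]))
bottle [ 6.72853457e-01 -1.26802540e-05  6.45218683e-02] [ 0.66186832 -0.01442373  0.03068342] [0.69260855 0.01437356 0.10519357]
```

View pics/topL.png

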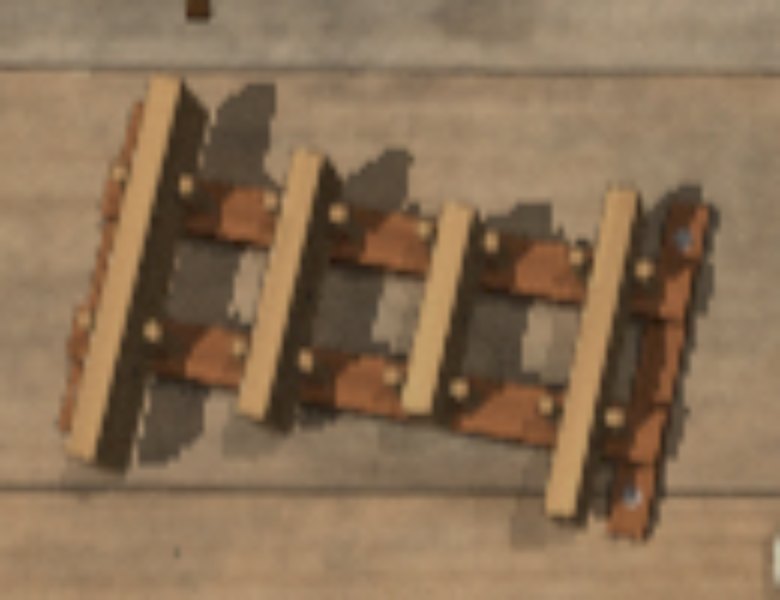

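View pics/topR.png

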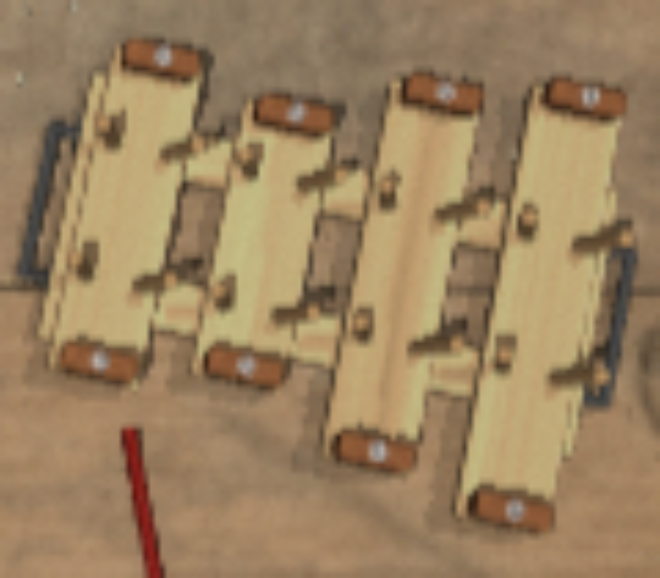

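Left crop: four boards with top faces centred near (125,270), (285,285), (440,308), (592,352); lengths in order 165, 115, 90, 140. Right crop: stops with screws at (163,57)/(99,360), (296,112)/(245,366), (446,92)/(377,450), (590,96)/(514,510): cradles 115, 90, 140, 165.

```bash
cat > meas.py <<'E'
from h import *
def onplane(f,uv,z):
    K,R,t=np.array(f['mtx']),cv2.Rodrigues(np.array(f['rvec'],float))[0],np.array(f['tvec'],float).ravel()
    d=np.c_[np.asarray(uv,float).reshape(-1,2),np.ones(len(np.asarray(uv).reshape(-1,2)))]@np.linalg.inv(K).T@R
    C=-R.T@t; return C+d*((z-C[2])/d[:,2])[:,None]
def tops(f,box,zlo=.078,zt=.0875):
    x0,x1,y0,y1=box; P=world(f); m=((f['depth']>0)&(P[...,2]>zlo)&(P[...,2]<.11)); k=np.zeros_like(m);k[y0:y1,x0:x1]=1
    m=(m&k&(f['image'].astype(int).sum(-1)>330)).astype(np.uint8)
    n,l,s,c=cv2.connectedComponentsWithStats(m); out=[]
    for i in range(1,n):
        if s[i,4]<60: continue
        v,u=np.nonzero(l==i); q=onplane(f,np.c_[u,v],zt)[:,:2]
        (cx,cy),(w,h),a=cv2.minAreaRect((q*1000).astype(np.float32))
        mu=q.mean(0)*1000; V=np.linalg.svd(q-q.mean(0),full_matrices=False)[2][0]; V=V*np.sign(V[0])
        out.append((round(max(w,h)),round(min(w,h)),np.round([cx,cy],1),np.round(mu,1),round(np.degrees(np.arctan2(V[1],V[0])),1),np.median(P[v,u,2])))
    return out
E
python3 - <<'E'
from meas import *
f=dict(np.load('top.npz'))
for o in tops(f,(140,270,165,300)): print(o)
P=world(f); z=P[...,2]; ok=f['depth']>0
hsv=cv2.cvtColor(f['image'],cv2.COLOR_RGB2HSV)
print('stop hsv',hsv[205,330],hsv[205,335],'strip',hsv[230,330])
k=np.zeros(z.shape,bool);k[195:300,310:430]=1
m=(k&ok&(z>.04)&(z<.06)&(hsv[...,1]>120)).astype(np.uint8)
n,l,s,c=cv2.connectedComponentsWithStats(m); S=[]
for i in range(1,n):
    if s[i,4]<25: continue
    print(s[i,4],c[i],np.median(z[l==i]))
uv=np.array([[163,57],[99,360],[296,112],[245,366],[446,92],[377,450],[590,96],[514,510]])/5.5+[310,195]-.4
q=onplane(f,uv,.050)*1000
for i in range(4):
    a,b=q[2*i,:2],q[2*i+1,:2]; d=a-b; print('cradle',np.round((a+b)/2,1),np.linalg.norm(d).round(1),np.degrees(np.arctan2(d[1],d[0])).round(1))
m=(k&ok&(z>.062)).astype(np.uint8)
n,l,s,c=cv2.connectedComponentsWithStats(m)
for i in range(1,n): print('dowel',s[i,4],np.round(c[i],1),z[l==i].max(),np.round(onplane(f,c[i],.074)*1000,1))
st=k&ok&(z>.02)&(z<.038)&(hsv[...,2]>170); print('strip z',np.median(z[st]))
E
```

```text
(163, 12, array([558.4, 303.5]), array([558.2, 303.5]), np.float64(-10.4), np.float64(0.0880749224308019))
(113, 12, array([551.9, 238.1]), array([551.5, 238.1]), np.float64(-10.4), np.float64(0.08774353237118625))
(138, 12, array([523.5, 108. ]), array([522.8, 108. ]), np.float64(-10.2), np.float64(0.08787120511058374))
(88, 13, array([541.2, 172.3]), array([541.1, 172.3]), np.float64(-10.6), np.float64(0.08795197858017567))
stop hsv [ 16 103 124] [ 11 160 139] strip [ 21  95 196]
64 [338.609375 205.640625] 0.04855826401792729
63 [389.85714286 212.07936508] 0.04868965788366802
63 [415.93650794 212.98412698] 0.04891388421389629
61 [363.01639344 215.85245902] 0.04858193613209082
60 [327.41666667 260.73333333] 0.049325380066556665
63 [353.61904762 261.58730159] 0.04945347946586487
61 [377.31147541 277.04918033] 0.04987471644100863
65 [402.64615385 287.8       ] 0.04996205249938391
cradle [ 506.6 -133.2] 145.4 -12.6
cradle [ 492.4 -197.5] 121.4 -12.6
cradle [ 478.3 -262.3] 170.4 -12.7
cradle [ 464.1 -326.6] 196.3 -12.7
dowel 11 [328.4 217.5] 0.0750181092461064 [[ 540.5 -118.3   74. ]]
d
[... 340 characters left out ...]
l 11 [405.6 234.5] 0.08095454823159584 [[ 498.2 -310.8   74. ]]
dowel 13 [422.5 238.2] 0.07724205008271716 [[ 489.3 -352.4   74. ]]
dowel 11 [323.3 242.2] 0.07737070037252201 [[ 478.1 -104.8   74. ]]
dowel 11 [340.  245.9] 0.07757823720888614 [[ 468.9 -146.3   74. ]]
dowel 9 [349. 248.] 0.07824968025936083 [[ 463.8 -168.6   74. ]]
dowel 12 [365.8 252. ] 0.07741741882871897 [[ 454.  -210.2   74. ]]
dowel 10 [375.  253.8] 0.0773502057131853 [[ 449.6 -232.9   74. ]]
dowel 13 [392.2 257.4] 0.07423658710084569 [[ 440.9 -275.3   74. ]]
dowel 10 [401.  259.5] 0.07783950695194111 [[ 435.8 -296.8   74. ]]
dowel 15 [417.7 263.1] 0.07476202782339383 [[ 427.  -337.7   74. ]]
strip z 0.028055262827407636
```

```bash
cat > go.py <<'E'
import sys; from h import *
def plan(x,y,z,yaw):   # yaw: angle of tool x in world, deg
    o=r.get_obs(); R=cv2.Rodrigues(o['orientation'])[0]; a=np.radians(yaw)
    T=np.array([[np.cos(a),np.sin(a),0],[np.sin(a),-np.cos(a),0],[0,0,-1]]).T
    T=np.array([[np.cos(a),np.sin(a),0],[np.sin(a),-np.cos(a),0],[0,0,-1]])
    d=R.T@(np.array([x,y,z])-o['tcp_pos']*1000); w=cv2.Rodrigues(R.T@T)[0].ravel()
    print(np.round(d,1),np.round(w,3),'w',round(o['grip_width']*1000,1),'t',round(o['clock'],1),'F',np.round(o['contact_force'],1))
if __name__=='__main__': plan(*map(float,sys.argv[1:]))
E
python3 go.py 523 108 160 169.6
```

```text
[-476.7 -433.7   71.2] [-0.002  0.    -0.082] w 85.3 t 0.1 F [-0.1  0.1  0.2]
```

Emit:
step_arm(
  moves=[
    [-476.7,-433.7,71,0,0,-0.082,45],
    [-476.7,-433.7,71,0,0,-0.082,45],
    [-476.7,-433.7,71,0,0,-0.082,45],
    [-476.7,-433.7,71,0,0,-0.082,45],
    [-476.7,-433.7,71,0,0,-0.082,45],
    [-476.7,-433.7,71,0,0,-0.082,45],
    [-476.7,-433.7,71,0,0,-0.082,45],
    [-476.7,-433.7,71,0,0,-0.082,45],
  ],
  grip_force=40,
)

```text
clock: 0.9
tcp_pos: [0.3908, 0.3147, 0.1872]
orientation: [-0.285, -3.129, 0.0]
contact_force: [0.3, 0.6, 0.4]
grip_width: 0.0449
gripper_force: 0.0
```

```bash
python3 go.py 523 108 160 169.6
```

```text
[-167.4 -179.4   27.2] [-0. -0. -0.] w 44.9 t 0.9 F [0.3 0.6 0.4]
```

Emit:
step_arm(
  moves=[
    [-167,-179,27,0,0,0,45],
    [-167,-179,27,0,0,0,45],
    [-167,-179,27,0,0,0,45],
    [-167,-179,27,0,0,0,45],
    [-167,-179,27,0,0,0,45],
    [-167,-179,27,0,0,0,45],
    [-167,-179,27,0,0,0,45],
    [-167,-179,27,0,0,0,45],
  ],
)

```text
clock: 1.7
tcp_pos: [0.5213, 0.1116, 0.1603]
orientation: [-0.283, -3.128, -0.001]
contact_force: [-0.4, 0.4, -1.2]
grip_width: 0.0447
gripper_force: 0.0
```

```bash
python3 go.py 523 108 50 169.6; python3 - <<'E'
from h import *
f=grab('scene'); save('s1',f['image'][150:300,150:350],3.5)
E
```

```text
[ -2.4  -3.3 110.3] [ 0.    -0.001  0.001] w 44.7 t 1.7 F [-0.4  0.4 -1.2]
```

View pics/s1.png

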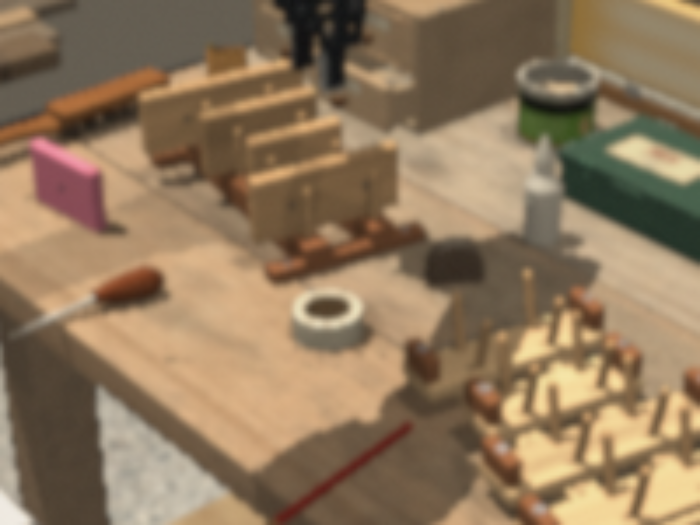

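The fingers at (320,60) stand just over the 140 board (centre (320,190)); all boards are upright and the bottle (545,205) is untouched.

```bash
python3 go.py 523 108 50 169.6
```

```text
[ -2.5  -3.7 110.4] [ 0.    -0.001  0.002] w 45.3 t 1.8 F [ 0.  -0.   0.1]
```

Emit:
step_arm(
  moves=[
    [-2.5,-3.6,0,0,0,0,45],
    [-2.5,-3.6,40,0,0,0,45],
    [-2.5,-3.6,75,0,0,0,45],
    [-2.5,-3.6,100,0,0,0,45],
    [-2.5,-3.6,110,0,0,0,45],
    [-2.5,-3.6,110,0,0,0,45],
    [-2.5,-3.6,110,0,0,0,45],
  ],
)

```text
clock: 2.45
tcp_pos: [0.5246, 0.1069, 0.0515]
orientation: [0.284, 3.127, 0.001]
contact_force: [-0.5, 0.1, 0.5]
grip_width: 0.0455
gripper_force: 0.0
```

```bash
python3 go.py 523 108 50 169.6
```

```text
[1.8 0.8 1.5] [0.001 0.001 0.   ] w 45.5 t 2.5 F [-0.5  0.1  0.5]
```

Emit:
step_arm(
  moves=[
    [0,0,0,0,0,0,8],
    [0,0,0,0,0,0,8],
    [0,0,0,0,0,0,8],
    [0,0,0,0,0,0,8],
    [0,0,0,0,0,0,8],
    [0,0,0,0,0,0,8],
    [0,0,0,0,0,0,8],
    [0,0,0,0,0,0,8],
  ],
  grip_force=40,
)

```text
clock: 3.25
tcp_pos: [0.5247, 0.1067, 0.0517]
orientation: [0.285, 3.127, 0.002]
contact_force: [-0.6, -0.2, 6.2]
grip_width: 0.0133
gripper_force: 39.6
```

Emit:
step_arm(
  moves=[
    [0,0,-10,0,0,0,8],
    [0,0,-30,0,0,0,8],
    [0,0,-60,0,0,0,8],
    [0,0,-90,0,0,0,8],
    [0,0,-100,0,0,0,8],
    [0,0,-100,0,0,0,8],
  ],
)

```text
clock: 3.85
tcp_pos: [0.5249, 0.1067, 0.1523]
orientation: [0.285, 3.125, 0.003]
contact_force: [0.2, 0.6, -1.0]
grip_width: 0.0136
gripper_force: 39.4
```

```bash
python3 go.py 478.5 -261.8 150 167.4
```

```text
[ -21.  -370.8    1.6] [0.002 0.003 0.038] w 13.6 t 3.9 F [ 0.2  0.6 -1. ]
```

Emit:
step_arm(
  moves=[
    [-2,-40,0,0,0,0.01,8],
    [-6,-85,0,0,0,0.02,8],
    [-8,-130,0,0,0,0.038,8],
    [-10,-175,0,0,0,0.038,8],
    [-13,-220,0,0,0,0.038,8],
    [-16,-265,0,0,0,0.038,8],
    [-19,-310,0,0,0,0.038,8],
    [-21,-345,0,0,0,0.038,8],
  ],
)

```text
clock: 4.65
tcp_pos: [0.4803, -0.2393, 0.1492]
orientation: [-0.347, -3.12, 0.001]
contact_force: [1.2, 0.2, -0.5]
grip_width: 0.0134
gripper_force: 39.4
```

Emit:
step_arm(
  moves=[
    [0,-15,0,0,0,0,8],
    [0,-25,0,0,0,0,8],
    [0,-25,0,0,0,0,8],
    [0,-25,0,0,0,0,8],
  ],
)

```text
clock: 5.05
tcp_pos: [0.4767, -0.2597, 0.1498]
orientation: [-0.343, -3.122, -0.001]
contact_force: [0.1, 1.5, -0.2]
grip_width: 0.0136
gripper_force: 39.4
```

```bash
python3 go.py 478.5 -261.8 150 167.4;python3 - <<'E'
from meas import *
f=grab('top'); save('t2',f['image'][160:320,250:450],3.5)
E
```

```text
[-2.2 -1.6 -0.2] [ 0.001 -0.001  0.001] w 13.6 t 5.0 F [ 0.1  1.5 -0.2]
```

View pics/t2.png

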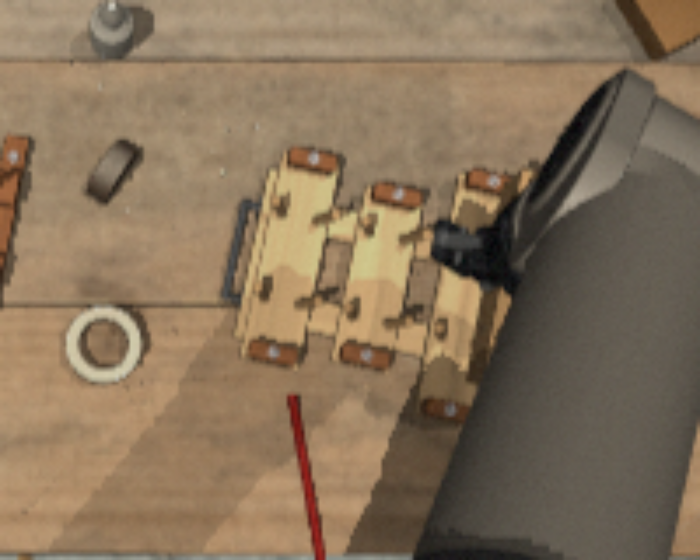

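The arm hides the carried board and the right-hand cradles; the 140 cradle's stops show at (487,180) and (445,410). I rely on the measured poses and lower with force checks.

```bash
python3 go.py 478.5 -261.8 51 167.4
```

```text
[-2.2 -2.  99. ] [ 0.001 -0.001  0.002] w 13.4 t 5.1 F [ 0.4  0.5 -0.8]
```

Emit:
step_arm(
  moves=[
    [-2.2,2,0,0,0,0,8],
    [-2.2,-2,30,0,0,0,8],
    [-2.2,-2,50,0,0,0,8],
    [-2.2,-2,70,0,0,0,8],
    [-2.2,-2,82,0,0,0,8],
    [-2.2,-2,90,0,0,0,8],
    [-2.2,-2,90,0,0,0,8],
    [-2.2,-2,90,0,0,0,8],
  ],
)

```text
clock: 5.9
tcp_pos: [0.4789, -0.2636, 0.061]
orientation: [0.344, 3.122, -0.0]
contact_force: [-0.7, 0.5, 0.2]
grip_width: 0.0135
gripper_force: 39.4
```

```bash
python3 go.py 478.5 -261.8 51 167.4
```

```text
[ 0.8  1.7 10. ] [-0.     0.001  0.   ] w 13.5 t 5.9 F [-0.7  0.5  0.2]
```

Emit:
step_arm(
  moves=[
    [0,0,3,0,0,0,8],
    [0,0,6,0,0,0,8],
    [0,0,9,0,0,0,8],
    [0,0,9,0,0,0,8],
  ],
)

```text
clock: 6.3
tcp_pos: [0.4787, -0.2635, 0.0517]
orientation: [0.344, 3.122, 0.0]
contact_force: [-1.0, 0.7, 2.5]
grip_width: 0.0135
gripper_force: 40.0
```

Emit:
step_arm(
  moves=[
    [0,1.5,0,0,0,0,8],
    [0,1.5,1,0,0,0,8],
    [0,1.5,1.5,0,0,0,8],
    [0,1.5,1.5,0,0,0,8],
  ],
)

```text
clock: 6.7
tcp_pos: [0.4789, -0.2626, 0.0517]
orientation: [0.346, 3.121, 0.0]
contact_force: [-5.4, 1.9, 19.9]
grip_width: 0.0136
gripper_force: 42.5
```

Seated (20 N up, no further descent). Release and retreat.

Emit:
step_arm(
  moves=[
    [0,0,0,0,0,0,20],
    [0,0,0,0,0,0,40],
    [0,0,0,0,0,0,40],
    [0,0,0,0,0,0,40],
    [0,0,-30,0,0,0,40],
    [0,0,-65,0,0,0,40],
    [0,0,-100,0,0,0,40],
    [0,0,-110,0,0,0,40],
  ],
)

```text
clock: 7.5
tcp_pos: [0.4804, -0.2631, 0.1633]
orientation: [0.344, 3.117, -0.002]
contact_force: [-0.1, -0.2, 0.6]
grip_width: 0.0401
gripper_force: 0.0
```

```bash
python3 go.py 541.2 172.3 160 169.6
```

```text
[ 35.7 438.1   2.8] [-0.001  0.005 -0.039] w 40.1 t 7.5 F [-0.1 -0.2  0.6]
```

Emit:
step_arm(
  moves=[
    [35.7,438,0,0,0,-0.039,40],
    [35.7,438,0,0,0,-0.039,40],
    [35.7,438,0,0,0,-0.039,40],
    [35.7,438,0,0,0,-0.039,40],
    [35.7,438,0,0,0,-0.039,40],
    [35.7,438,0,0,0,-0.039,40],
    [35.7,438,0,0,0,-0.039,40],
    [35.7,438,0,0,0,-0.039,40],
  ],
)

```text
clock: 8.3
tcp_pos: [0.5334, 0.1361, 0.1593]
orientation: [-0.283, -3.128, 0.001]
contact_force: [0.2, 0.1, -0.2]
grip_width: 0.0397
gripper_force: 0.0
```

```bash
python3 go.py 541.2 172.3 160 169.6; python3 - <<'E'
from meas import *
f=grab('top'); save('t3',f['image'][160:320,130:450],2.4)
for o in tops(f,(330,430,195,300)): print(o)
E
```

```text
[-1.2 37.  -0.7] [-0.    -0.001  0.001] w 39.7 t 8.3 F [ 0.2  0.1 -0.2]
(139, 13, array([ 477. , -263.2]), array([ 476.4, -263. ]), np.float64(-12.5), np.float64(0.08803927606013527))
```

View pics/t3.png

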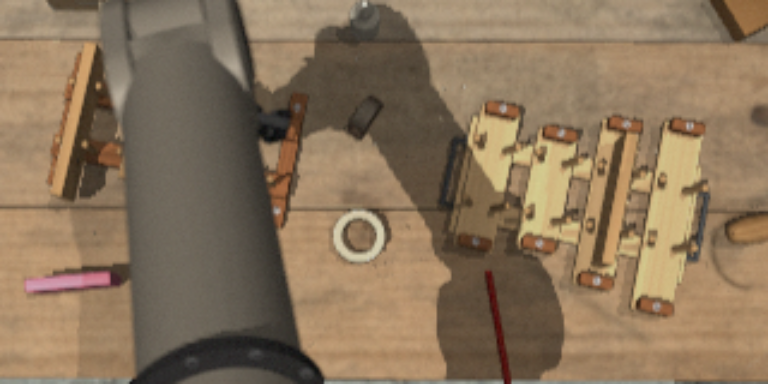

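Board 140 stands in its cradle between the stops (at (612,200) in this crop), top at 0.088 m, upright. Next, board 90.

```bash
python3 go.py 541.2 172.3 51 169.6
```

```text
[ -2.9  25.3 108.5] [ 0.006 -0.     0.012] w 40.3 t 8.3 F [1.1 8.3 0. ]
```

Emit:
step_arm(
  moves=[
    [0,25,0,0,0,0,40],
    [0,25,0,0,0,0,40],
    [0,25,0,0,0,0,40],
  ],
)

```text
clock: 8.65
tcp_pos: [0.5379, 0.1582, 0.1592]
orientation: [-0.282, -3.128, 0.002]
contact_force: [-0.0, -0.6, 0.9]
grip_width: 0.0399
gripper_force: 0.0
```

```bash
python3 go.py 541.2 172.3 51 169.6
```

```text
[ -0.9  14.5 108.2] [-0.001 -0.001  0.001] w 39.9 t 8.7 F [-0.  -0.6  0.9]
```

Emit:
step_arm(
  moves=[
    [-1,14.5,0,0,0,0,40],
    [-1,14.5,20,0,0,0,40],
    [-1,14.5,40,0,0,0,40],
    [-1,14.5,70,0,0,0,40],
    [-1,14.5,95,0,0,0,40],
    [-1,14.5,107.5,0,0,0,40],
    [-1,14.5,107.5,0,0,0,40],
    [-1,14.5,107.5,0,0,0,40],
  ],
)

```text
clock: 9.45
tcp_pos: [0.5427, 0.1727, 0.0531]
orientation: [0.285, 3.128, 0.001]
contact_force: [-0.0, -0.3, 0.7]
grip_width: 0.0399
gripper_force: 0.0
```

```bash
python3 go.py 541.2 172.3 51 169.6
```

```text
[ 1.4 -0.7  2.1] [ 0.     0.001 -0.   ] w 39.9 t 9.4 F [-0.  -0.3  0.7]
```

Emit:
step_arm(
  moves=[
    [0,0,0,0,0,0,8],
    [0,0,0,0,0,0,8],
    [0,0,0,0,0,0,8],
    [0,0,0,0,0,0,8],
    [0,0,0,0,0,0,8],
    [0,0,0,0,0,0,8],
    [0,0,0,0,0,0,8],
    [0,0,0,0,0,0,8],
  ],
)

```text
clock: 10.25
tcp_pos: [0.543, 0.1731, 0.0538]
orientation: [0.284, 3.127, 0.002]
contact_force: [-0.6, 0.1, 6.5]
grip_width: 0.0133
gripper_force: 40.0
```

Emit:
step_arm(
  moves=[
    [0,0,-10,0,0,0,8],
    [0,0,-30,0,0,0,8],
    [0,0,-60,0,0,0,8],
    [0,0,-90,0,0,0,8],
    [0,0,-100,0,0,0,8],
    [0,0,-100,0,0,0,8],
  ],
)

```text
clock: 10.85
tcp_pos: [0.5429, 0.1732, 0.1543]
orientation: [0.283, 3.126, 0.003]
contact_force: [-0.4, 0.4, -0.9]
grip_width: 0.0136
gripper_force: 39.1
```

```bash
python3 go.py 491.8 -197.5 150 167.4
```

```text
[ -16.4 -373.9    3.5] [0.002 0.003 0.039] w 13.6 t 10.8 F [-0.4  0.4 -0.9]
```

Emit:
step_arm(
  moves=[
    [-2,-40,0,0,0,0.01,8],
    [-6,-85,0,0,0,0.02,8],
    [-8,-130,0,0,0,0.039,8],
    [-10,-175,0,0,0,0.039,8],
    [-13,-220,0,0,0,0.039,8],
    [-15,-265,0,0,0,0.039,8],
    [-16,-310,0,0,0,0.039,8],
    [-17,-350,0,0,0,0.039,8],
  ],
)

```text
clock: 11.65
tcp_pos: [0.494, -0.1765, 0.1511]
orientation: [-0.346, -3.12, 0.0]
contact_force: [1.1, 0.6, -0.7]
grip_width: 0.0134
gripper_force: 39.1
```

Emit:
step_arm(
  moves=[
    [0,-15,0,0,0,0,8],
    [0,-23,0,0,0,0,8],
    [0,-23,0,0,0,0,8],
    [0,-23,0,0,0,0,8],
    [0,-23,0,0,0,0,8],
  ],
)

```text
clock: 12.15
tcp_pos: [0.4911, -0.1953, 0.1521]
orientation: [-0.341, -3.123, -0.001]
contact_force: [-0.1, 1.1, -0.1]
grip_width: 0.0133
gripper_force: 39.2
```

```bash
python3 go.py 493 -197.7 53 167.4
```

```text
[-2.4 -2.  99.1] [ 0.001 -0.001  0.003] w 13.3 t 12.2 F [-0.1  1.1 -0.1]
```

Emit:
step_arm(
  moves=[
    [-2,-0.5,0,0,0,0.002,8],
    [-2,-0.5,30,0,0,0.002,8],
    [-2,-0.5,50,0,0,0.002,8],
    [-2,-0.5,70,0,0,0.002,8],
    [-2,-0.5,82,0,0,0.002,8],
    [-2,-0.5,89,0,0,0.002,8],
    [-2,-0.5,89,0,0,0.002,8],
    [-2,-0.5,89,0,0,0.002,8],
  ],
)

```text
clock: 12.95
tcp_pos: [0.4932, -0.1981, 0.0641]
orientation: [0.348, 3.121, -0.0]
contact_force: [-0.0, 0.5, 0.3]
grip_width: 0.0136
gripper_force: 39.2
```

```bash
python3 go.py 493 -197.7 53 167.4
```

```text
[ 0.2  0.3 11.1] [-0.     0.001 -0.002] w 13.6 t 12.9 F [-0.   0.5  0.3]
```

Emit:
step_arm(
  moves=[
    [0,0,4,0,0,0,8],
    [0,0,8,0,0,0,8],
    [0,0,11,0,0,0,8],
    [0,0,11,0,0,0,8],
    [0,0,11.5,0,0,0,8],
    [0,0,11.5,0,0,0,8],
  ],
)

```text
clock: 13.55
tcp_pos: [0.4928, -0.198, 0.0537]
orientation: [0.348, 3.122, 0.002]
contact_force: [-6.0, 3.1, 21.4]
grip_width: 0.0135
gripper_force: 42.5
```

Seated at the expected height. Release, and go to board 115.

Emit:
step_arm(
  moves=[
    [0,0,0,0,0,0,20],
    [0,0,0,0,0,0,40],
    [0,0,0,0,0,0,40],
    [0,0,0,0,0,0,40],
    [0,0,-30,0,0,0,40],
    [0,0,-65,0,0,0,40],
    [0,0,-100,0,0,0,40],
    [0,0,-110,0,0,0,40],
  ],
)

```text
clock: 14.35
tcp_pos: [0.4944, -0.1988, 0.1652]
orientation: [0.348, 3.117, -0.001]
contact_force: [1.0, -0.6, -0.7]
grip_width: 0.0403
gripper_force: 0.0
```

```bash
python3 go.py 551.9 238.1 160 169.6
```

```text
[ 40.2 438.8   5. ] [-0.     0.005 -0.041] w 40.3 t 14.3 F [ 1.  -0.6 -0.7]
```

Emit:
step_arm(
  moves=[
    [40,438,3,0,0.004,-0.041,40],
    [40,438,3,0,0.004,-0.041,40],
    [40,438,3,0,0.004,-0.041,40],
    [40,438,3,0,0.004,-0.041,40],
    [40,438,3,0,0.004,-0.041,40],
    [40,438,3,0,0.004,-0.041,40],
    [40,438,3,0,0.004,-0.041,40],
    [40,438,3,0,0.004,-0.041,40],
  ],
)

```text
clock: 15.15
tcp_pos: [0.5443, 0.2006, 0.1585]
orientation: [-0.283, -3.124, 0.0]
contact_force: [1.2, -0.4, -0.2]
grip_width: 0.04
gripper_force: 0.0
```

Emit:
step_arm(
  moves=[
    [0,36,0,0,0,0,40],
    [0,36,0,0,0,0,40],
    [0,36,0,0,0,0,40],
    [0,36,0,0,0,0,40],
  ],
)

```text
clock: 15.55
tcp_pos: [0.551, 0.2321, 0.1586]
orientation: [-0.286, -3.124, 0.002]
contact_force: [0.3, -0.7, 0.3]
grip_width: 0.0399
gripper_force: 0.0
```

```bash
python3 go.py 551.9 238.1 51 169.6;python3 - <<'E'
from meas import *
f=grab('top')
for o in tops(f,(320,430,195,300)): print(o)
E
```

```text
[ -0.3   6.2 107.6] [-0.002 -0.005 -0.001] w 39.9 t 15.6 F [ 0.3 -0.7  0.3]
(139, 13, array([ 477. , -263.3]), array([ 476.3, -263.1]), np.float64(-12.5), np.float64(0.08755220387552111))
(88, 13, array([ 491.2, -198.5]), array([ 490.1, -198.4]), np.float64(-12.6), np.float64(0.08793288666306828))
```

Emit:
step_arm(
  moves=[
    [0,5.7,0,0,-0.004,0,40],
    [0,5.7,20,0,-0.004,0,40],
    [0,5.7,40,0,-0.004,0,40],
    [0,5.7,70,0,-0.004,0,40],
    [0,5.7,95,0,-0.004,0,40],
    [0,5.7,108,0,-0.004,0,40],
    [0,5.7,108,0,-0.004,0,40],
    [0,5.7,108,0,-0.004,0,40],
  ],
)

```text
clock: 16.4
tcp_pos: [0.5525, 0.2398, 0.052]
orientation: [0.284, 3.128, 0.001]
contact_force: [-1.0, -0.9, 0.8]
grip_width: 0.04
gripper_force: 0.0
```

```bash
python3 go.py 551.9 238.1 51 169.6
```

```text
[ 0.3 -1.7  1. ] [0.001 0.001 0.   ] w 40.0 t 16.4 F [-1.  -0.9  0.8]
```

Emit:
step_arm(
  moves=[
    [0,0,0,0,0,0,8],
    [0,0,0,0,0,0,8],
    [0,0,0,0,0,0,8],
    [0,0,0,0,0,0,8],
    [0,0,0,0,0,0,8],
    [0,0,0,0,0,0,8],
    [0,0,0,0,0,0,8],
    [0,0,0,0,0,0,8],
  ],
)

```text
clock: 17.2
tcp_pos: [0.5528, 0.2403, 0.0526]
orientation: [0.284, 3.127, 0.002]
contact_force: [-1.0, -0.0, 6.3]
grip_width: 0.0138
gripper_force: 39.8
```

Emit:
step_arm(
  moves=[
    [0,0,-10,0,0,0,8],
    [0,0,-30,0,0,0,8],
    [0,0,-60,0,0,0,8],
    [0,0,-90,0,0,0,8],
    [0,0,-100,0,0,0,8],
    [0,0,-100,0,0,0,8],
  ],
)

```text
clock: 17.8
tcp_pos: [0.5527, 0.2402, 0.1531]
orientation: [0.283, 3.126, 0.003]
contact_force: [-0.2, -0.1, -0.5]
grip_width: 0.0135
gripper_force: 39.0
```

```bash
python3 go.py 507 -134 150 167.4
```

```text
[ -22.3 -376.3    2.3] [0.002 0.002 0.039] w 13.5 t 17.8 F [-0.2 -0.1 -0.5]
```

Emit:
step_arm(
  moves=[
    [-2,-40,0,0,0,0.01,8],
    [-6,-85,0,0,0,0.02,8],
    [-9,-130,0,0,0,0.039,8],
    [-12,-175,0,0,0,0.039,8],
    [-15,-220,0,0,0,0.039,8],
    [-18,-265,0,0,0,0.039,8],
    [-21,-310,0,0,0,0.039,8],
    [-22,-350,0,0,0,0.039,8],
  ],
)

```text
clock: 18.6
tcp_pos: [0.5089, -0.1107, 0.1499]
orientation: [-0.346, -3.12, 0.001]
contact_force: [1.3, -0.4, 0.2]
grip_width: 0.0139
gripper_force: 39.1
```

Emit:
step_arm(
  moves=[
    [0,-17,0,0,0,0,8],
    [0,-25,0,0,0,0,8],
    [0,-25,0,0,0,0,8],
    [0,-25,0,0,0,0,8],
    [0,-25,0,0,0,0,8],
  ],
)

```text
clock: 19.1
tcp_pos: [0.5054, -0.1311, 0.1509]
orientation: [-0.34, -3.123, -0.001]
contact_force: [0.7, 0.1, -0.3]
grip_width: 0.0136
gripper_force: 39.1
```

```bash
python3 go.py 506 -133.7 52 167.4
```

```text
[-1.2 -2.5 98.9] [ 0.001 -0.001  0.003] w 13.6 t 19.1 F [ 0.7  0.1 -0.3]
```

Emit:
step_arm(
  moves=[
    [-1,-1,0,0,0,0.002,8],
    [-1,-1,30,0,0,0.002,8],
    [-1,-1,50,0,0,0.002,8],
    [-1,-1,70,0,0,0.002,8],
    [-1,-1,82,0,0,0.002,8],
    [-1,-1,89,0,0,0.002,8],
    [-1,-1,89,0,0,0.002,8],
    [-1,-1,89,0,0,0.002,8],
  ],
)

```text
clock: 19.9
tcp_pos: [0.5064, -0.1341, 0.0628]
orientation: [0.348, 3.121, 0.0]
contact_force: [0.5, 0.5, -0.7]
grip_width: 0.0135
gripper_force: 39.1
```

```bash
python3 go.py 506 -133.7 52 167.4
```

```text
[ 0.4  0.3 10.8] [ 0.     0.001 -0.002] w 13.5 t 19.9 F [ 0.5  0.5 -0.7]
```

Emit:
step_arm(
  moves=[
    [0,0,4,0,0,0,8],
    [0,0,8,0,0,0,8],
    [0,0,11,0,0,0,8],
    [0,0,11,0,0,0,8],
    [0,0,11.3,0,0,0,8],
    [0,0,11.3,0,0,0,8],
  ],
)

```text
clock: 20.5
tcp_pos: [0.5061, -0.1341, 0.0526]
orientation: [0.348, 3.122, 0.002]
contact_force: [-6.1, 1.8, 20.0]
grip_width: 0.0135
gripper_force: 42.3
```

Emit:
step_arm(
  moves=[
    [0,0,0,0,0,0,20],
    [0,0,0,0,0,0,40],
    [0,0,0,0,0,0,40],
    [0,0,0,0,0,0,40],
    [0,0,-30,0,0,0,40],
    [0,0,-65,0,0,0,40],
    [0,0,-100,0,0,0,40],
    [0,0,-110,0,0,0,40],
  ],
)

```text
clock: 21.3
tcp_pos: [0.5078, -0.1347, 0.1642]
orientation: [0.348, 3.117, 0.0]
contact_force: [0.1, -1.2, 0.5]
grip_width: 0.0399
gripper_force: 0.0
```

```bash
python3 go.py 558.4 303.5 160 169.6
```

```text
[ 47.2 438.6   4.2] [ 0.001  0.005 -0.041] w 39.9 t 21.3 F [ 0.1 -1.2  0.5]
```

Emit:
step_arm(
  moves=[
    [47,438,3,0,0,-0.041,40],
    [47,438,3,0,0,-0.041,40],
    [47,438,3,0,0,-0.041,40],
    [47,438,3,0,0,-0.041,40],
    [47,438,3,0,0,-0.041,40],
    [47,438,3,0,0,-0.041,40],
    [47,438,3,0,0,-0.041,40],
    [47,438,3,0,0,-0.041,40],
  ],
)

```text
clock: 22.1
tcp_pos: [0.5512, 0.2652, 0.1573]
orientation: [-0.283, -3.128, 0.001]
contact_force: [1.0, -0.1, 0.3]
grip_width: 0.0399
gripper_force: 0.0
```

Emit:
step_arm(
  moves=[
    [0,36,0,0,0,0,40],
    [0,36,0,0,0,0,40],
    [0,36,0,0,0,0,40],
    [0,36,0,0,0,0,40],
  ],
)

```text
clock: 22.5
tcp_pos: [0.5581, 0.2967, 0.1575]
orientation: [-0.287, -3.128, 0.003]
contact_force: [-0.2, -0.4, 0.8]
grip_width: 0.0398
gripper_force: 0.0
```

```bash
python3 go.py 558.4 303.5 51 169.6;python3 - <<'E'
from meas import *
f=grab('top')
for o in tops(f,(310,430,195,300)): print(o)
E
```

```text
[  0.9   7.  106.5] [-0.002 -0.001 -0.001] w 39.8 t 22.5 F [-0.2 -0.4  0.8]
(114, 13, array([ 504.1, -134.5]), array([ 504. , -134.5]), np.float64(-12.7), np.float64(0.08763455428674365))
(139, 13, array([ 477. , -263.3]), array([ 476.3, -263.1]), np.float64(-12.5), np.float64(0.08825286472969793))
(88, 13, array([ 491.2, -198.4]), array([ 490.1, -198.4]), np.float64(-12.5), np.float64(0.08821304801970623))
```

Emit:
step_arm(
  moves=[
    [1,5.5,0,0,0,0,40],
    [1,5.5,20,0,0,0,40],
    [1,5.5,40,0,0,0,40],
    [1,5.5,70,0,0,0,40],
    [1,5.5,95,0,0,0,40],
    [1,5.5,107,0,0,0,40],
    [1,5.5,107,0,0,0,40],
    [1,5.5,107,0,0,0,40],
  ],
)

```text
clock: 23.35
tcp_pos: [0.5589, 0.3043, 0.0521]
orientation: [0.284, 3.128, 0.001]
contact_force: [0.4, 0.7, -1.0]
grip_width: 0.04
gripper_force: 0.0
```

```bash
python3 go.py 558.4 303.5 51 169.6
```

```text
[ 0.3 -0.9  1.1] [0.001 0.001 0.   ] w 40.0 t 23.4 F [ 0.4  0.7 -1. ]
```

Emit:
step_arm(
  moves=[
    [0,0,0,0,0,0,8],
    [0,0,0,0,0,0,8],
    [0,0,0,0,0,0,8],
    [0,0,0,0,0,0,8],
    [0,0,0,0,0,0,8],
    [0,0,0,0,0,0,8],
    [0,0,0,0,0,0,8],
    [0,0,0,0,0,0,8],
  ],
)

```text
clock: 24.15
tcp_pos: [0.5591, 0.3047, 0.0527]
orientation: [0.284, 3.127, 0.002]
contact_force: [-0.3, -0.8, 6.7]
grip_width: 0.0135
gripper_force: 40.0
```

Emit:
step_arm(
  moves=[
    [0,0,-10,0,0,0,8],
    [0,0,-30,0,0,0,8],
    [0,0,-60,0,0,0,8],
    [0,0,-90,0,0,0,8],
    [0,0,-100,0,0,0,8],
    [0,0,-100,0,0,0,8],
  ],
)

```text
clock: 24.75
tcp_pos: [0.559, 0.3048, 0.1532]
orientation: [0.283, 3.126, 0.004]
contact_force: [-0.3, 0.1, -0.9]
grip_width: 0.0136
gripper_force: 39.2
```

```bash
python3 go.py 463.5 -327 165 167.4
```

```text
[ -19.7 -638.7  -13.5] [0.003 0.002 0.039] w 13.6 t 24.8 F [-0.3  0.1 -0.9]
```

Emit:
step_arm(
  moves=[
    [-1,-40,-13,0,0,0.01,8],
    [-3,-85,-13,0,0,0.02,8],
    [-5,-130,-13,0,0,0.039,8],
    [-6,-175,-13,0,0,0.039,8],
    [-8,-220,-13,0,0,0.039,8],
    [-10,-265,-13,0,0,0.039,8],
    [-12,-310,-13,0,0,0.039,8],
    [-13,-355,-13,0,0,0.039,8],
  ],
)

```text
clock: 25.55
tcp_pos: [0.5056, -0.0489, 0.1629]
orientation: [-0.344, -3.12, 0.001]
contact_force: [1.8, 0.0, -0.3]
grip_width: 0.0135
gripper_force: 39.2
```

```bash
python3 go.py 463.5 -327 165 167.4
```

```text
[ -19.5 -280.6   -2. ] [-0.001 -0.002  0.   ] w 13.5 t 25.6 F [ 1.8  0.  -0.3]
```

Emit:
step_arm(
  moves=[
    [-4,-45,-2,0,0,0,8],
    [-8,-90,-2,0,0,0,8],
    [-11,-135,-2,0,0,0,8],
    [-14,-180,-2,0,0,0,8],
    [-17,-225,-2,0,0,0,8],
    [-19,-260,-2,0,0,0,8],
    [-19,-275,-2,0,0,0,8],
    [-19,-275,-2,0,0,0,8],
  ],
)

```text
clock: 26.35
tcp_pos: [0.4639, -0.3217, 0.165]
orientation: [-0.351, -3.12, 0.0]
contact_force: [-0.4, 0.3, -0.5]
grip_width: 0.0137
gripper_force: 39.3
```

Emit:
step_arm(
  moves=[
    [0,0,0,0,0,0,8],
    [0,0,0,0,0,0,8],
  ],
)

```text
clock: 26.55
tcp_pos: [0.4663, -0.3174, 0.1656]
orientation: [-0.34, -3.122, -0.002]
contact_force: [-0.2, 0.9, -1.3]
grip_width: 0.0136
gripper_force: 39.3
```

```bash
python3 go.py 463.5 -327 52 167.4
```

```text
[  0.6 -10.1 113.6] [ 0.001 -0.001  0.003] w 13.6 t 26.6 F [-0.2  0.9 -1.3]
```

Emit:
step_arm(
  moves=[
    [0.6,-9,0,0,0,0.003,8],
    [0.6,-9,20,0,0,0.003,8],
    [0.6,-9,50,0,0,0.003,8],
    [0.6,-9,65,0,0,0.003,8],
    [0.6,-9,65,0,0,0.003,8],
  ],
)

```text
clock: 27.05
tcp_pos: [0.4619, -0.3272, 0.0992]
orientation: [-0.348, -3.118, -0.003]
contact_force: [-0.6, 0.4, -0.4]
grip_width: 0.0133
gripper_force: 39.3
```

```bash
python3 go.py 463.5 -327 52 167.4
```

```text
[-1.7  0.5 47.2] [ 0.001 -0.004 -0.002] w 13.3 t 27.1 F [-0.6  0.4 -0.4]
```

Emit:
step_arm(
  moves=[
    [-1,0.3,10,0,0,0,8],
    [-1,0.3,25,0,0,0,8],
    [-1,0.3,34,0,0,0,8],
    [-1,0.3,38,0,0,0,8],
    [-1,0.3,38,0,0,0,8],
  ],
)

```text
clock: 27.55
tcp_pos: [0.4638, -0.3282, 0.0625]
orientation: [-0.349, -3.121, -0.001]
contact_force: [0.2, -0.6, 0.0]
grip_width: 0.0135
gripper_force: 39.3
```

```bash
python3 go.py 463.5 -327 52 167.4
```

```text
[ 0.5  1.1 10.5] [ 0.    -0.001 -0.003] w 13.5 t 27.6 F [ 0.2 -0.6  0. ]
```

Emit:
step_arm(
  moves=[
    [0,0.8,4,0,0,0,8],
    [0,0.8,8,0,0,0,8],
    [0,0.8,10.5,0,0,0,8],
    [0,0.8,10.5,0,0,0,8],
    [0,0.8,11.3,0,0,0,8],
    [0,0.8,11.3,0,0,0,8],
  ],
)

```text
clock: 28.15
tcp_pos: [0.4645, -0.3276, 0.0527]
orientation: [0.35, 3.122, 0.001]
contact_force: [-2.7, 2.6, 8.2]
grip_width: 0.0133
gripper_force: 40.6
```

Emit:
step_arm(
  moves=[
    [0,0,0,0,0,0,20],
    [0,0,0,0,0,0,40],
    [0,0,0,0,0,0,40],
    [0,0,0,0,0,0,40],
    [0,0,-30,0,0,0,40],
    [0,0,-65,0,0,0,40],
    [0,0,-100,0,0,0,40],
    [0,0,-140,0,0,0,40],
  ],
)

```text
clock: 28.95
tcp_pos: [0.4638, -0.3273, 0.1926]
orientation: [-0.349, -3.121, -0.001]
contact_force: [1.1, 0.3, -0.0]
grip_width: 0.0401
gripper_force: 0.0
```

Emit:
step_arm(
  moves=[
    [0,250,0,0,0,0,40],
    [0,250,0,0,0,0,40],
    [0,250,0,0,0,0,40],
    [0,250,0,0,0,0,40],
    [0,250,0,0,0,0,40],
    [0,400,0,0,0,0,40],
    [0,400,0,0,0,0,40],
    [0,400,0,0,0,0,40],
  ],
)

```text
clock: 29.75
tcp_pos: [0.5529, 0.0645, 0.192]
orientation: [0.349, 3.122, 0.0]
contact_force: [1.3, -0.3, -0.4]
grip_width: 0.0404
gripper_force: 0.0
```

Emit:
step_arm(
  moves=[
    [0,100,0,0,0,0,40],
    [0,100,0,0,0,0,40],
    [0,100,0,0,0,0,40],
    [0,100,0,0,0,0,40],
  ],
)

```text
clock: 30.15
tcp_pos: [0.5746, 0.1615, 0.1914]
orientation: [-0.344, -3.122, 0.0]
contact_force: [0.6, -0.5, 0.1]
grip_width: 0.0399
gripper_force: 0.0
```

```bash
python3 - <<'E'
from meas import *
f=grab('top'); a=f['image'][150:310,240:440]; save('t9',a,3.5)
for o in tops(f,(310,440,195,300)): print(o)
g=grab('scene'); save('s9',g['image'][170:330,250:400],3.6)
E
```

```text
(79, 12, array([ 521.7, -138.5]), array([ 524.3, -139.3]), np.float64(-11.7), np.float64(0.08798255439452768))
(139, 13, array([ 477. , -263.3]), array([ 476.2, -263.1]), np.float64(-12.6), np.float64(0.08798601946396739))
(165, 13, array([ 462.9, -328.5]), array([ 463.1, -328.5]), np.float64(-12.7), np.float64(0.08772808249752866))
(91, 13, array([ 490. , -198.3]), array([ 489.8, -198.4]), np.float64(-12.6), np.float64(0.08778974766466571))
```

View pics/t9.png

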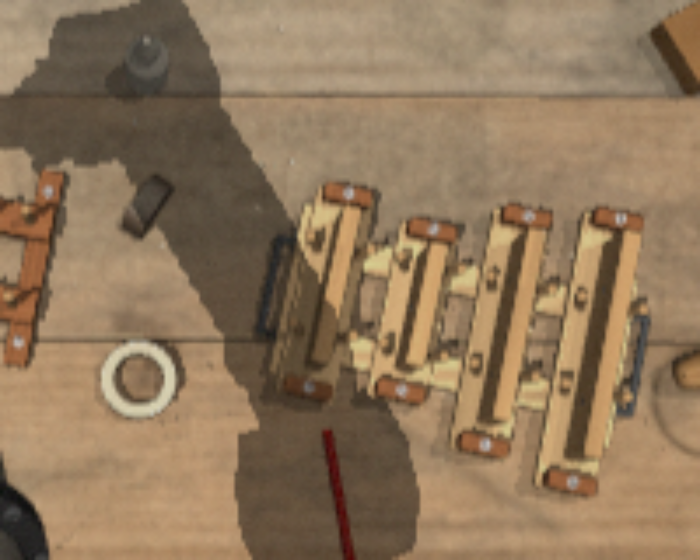

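View pics/s9.png

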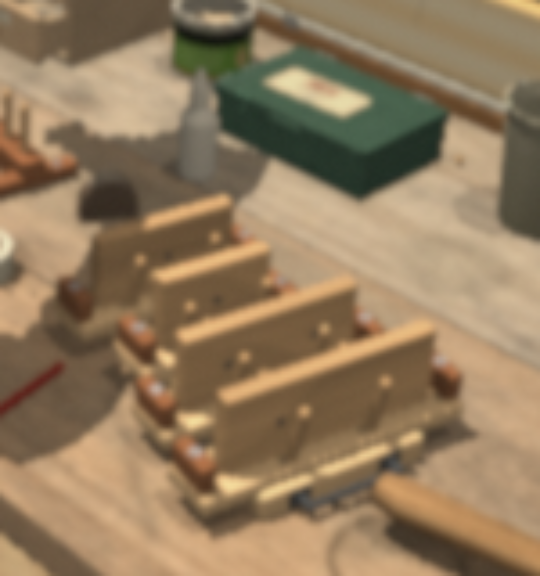

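All four fronts stand upright in their own cradles between the stops (top view centres about (335,285), (425,305), (508,328), (608,345)); the bottle at (146,62) still stands. The 115 front only measured short because the arm's shadow covers it.

```bash
python3 -c "
from bench import r
print(r.hand_in())"
```

```text
the job is handed in; nothing more can be done
None
```

All four drawer fronts stand on edge, right down in their own carry-rack cradles between the end stops, and the glue bottle is still upright; I handed the job in after about 30 s on the robot's clock.

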